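# Put the washed water-test pieces back with their kind

## Task

The washed pieces from the morning's water tests stand mixed up at the front of the bench: put both sample cells upright in the two empty bays of the cell rack, one in each, stand both rubber stoppers wide end down in the flat metal tray, and stand the loose crucible on the desiccator plate beside the one already there. Set the glass and the porcelain down gently, without dropping them or knocking any over, and leave the cell and the crucible that are already in place where they are.

Things in the scene. Friction and masses are not known exactly. Their poses are not given: they have to be found in the camera images.
- cell_a: Glass sample cell of a turbidity meter: upright cylinder 25 mm in diameter, black screw cap 28 mm in diameter from 58 to 74 mm height; about 45 g. Origin: centre of its underside, z up. One of seven things on the bare bench in an arc 0.45 m from the robot, in any order, centres 70 mm or more apart (two, a 58 mm tall beaker and a 76 mm tall amber dropper bottle, are not part of the job).
- cell_b: Glass sample cell of a turbidity meter: upright cylinder 25 mm in diameter, black screw cap 28 mm in diameter from 58 to 74 mm height; about 45 g. Origin: centre of its underside, z up. Same kind as cell_a, interchangeable with it; in the same arc.
- stopper_a: Solid dark grey rubber stopper, 26 mm tall, standing on its wide end: 34 mm in diameter below, 29 mm on top; about 26 g. Origin: centre of its underside (wide end), z up. Stands in the same arc as cell_a.
- stopper_b: Solid dark grey rubber stopper, 26 mm tall, standing on its wide end: 34 mm in diameter below, 29 mm on top; about 26 g. Origin: centre of its underside (wide end), z up. Same kind as stopper_a. Stands in the same arc as cell_a.
- crucible: Tall white porcelain crucible, open at the top, 40 mm tall; outside diameter 40 mm at the rim, 36 mm at 17 mm height, 26 mm at the foot; wall 3 mm; about 35 g. Origin: centre of its underside, z up. Stands in the same arc as cell_a.
- cell_rack: White plastic rack, open box 54 (its x) by 154 (its y) by 34 mm tall, two cross walls: three bays 46 mm square in a row, centred at y = -50, 0, +50 mm; walls and floor 4 mm. Middle bay holds a cell; fingers have most room along its x. End lugs: 176 mm long in all. Origin: centre of underside. Fixed; in one of three places side by side 0.6 to 0.66 m ahead (any order), yaw within 0.3 rad.
- stopper_tray: Shallow bare-metal tray, empty, 116 mm (its x) by 176 mm (its y), 14 mm tall; walls and floor 3 mm, a thin rim brings it to 124 by 184 mm. Origin: centre of underside, inner floor 3 mm above it. Fixed; in one of three places side by side 0.6 to 0.66 m ahead (any order), yaw within 0.3 rad.
- desiccator_plate: Round white porcelain plate with small drain holes, 160 mm in diameter, flat rimless top 14 mm above the bench. One crucible stands at its middle. Origin: centre of underside, at bench height. Fixed; in one of three places side by side 0.6 to 0.66 m ahead (any order), yaw within 0.3 rad.
- cell_kept: The sample cell already in the rack's middle bay, same size as cell_a, loose, its centre within 5 mm of the bay's in x and y. It stays there. Origin: centre of its underside.
- crucible_kept: The crucible already at the middle of the desiccator plate (within 4 mm in x and y), same size as the other, loose. It stays there. Origin: centre of its underside.

How it is judged:
At the end, for the whole second after the job is handed in: Upright (0.12 rad) and at rest: one cell on the floor of each end bay, within 14 mm of its centre in x and y; both stoppers on the tray's floor, wide end down; the crucible on the plate, centre within 68 mm of the plate's; kept cell and crucible within 20 and 15 mm of their starts (x of cell_a in the frame of cell_rack between -0.014 and 0.014 m and (y of cell_a in the frame of cell_rack between -0.064 and -0.036 m or y of cell_a in the frame of cell_rack between 0.036 and 0.064 m) and z of cell_a in the frame of cell_rack between 0 and 0.008 m and angle between each of cell_a, cell_b, stopper_a, stopper_b, crucible, cell_kept, crucible_kept's own z axis and vertical below 0.12 rad and linear speed of each of cell_a, cell_b, stopper_a, stopper_b, crucible below 0.02 m/s and angular speed of each of cell_a, cell_b, stopper_a, stopper_b, crucible below 0.3 rad/s and x of cell_b in the frame of cell_rack between -0.014 and 0.014 m and (y of cell_b in the frame of cell_rack between -0.064 and -0.036 m or y of cell_b in the frame of cell_rack between 0.036 and 0.064 m) and z of cell_b in the frame of cell_rack between 0 and 0.008 m and horizontal distance between cell_a and cell_b above 0.06 m and x of stopper_a in the frame of stopper_tray between -0.045 and 0.045 m and y of stopper_a in the frame of stopper_tray between -0.075 and 0.075 m and z of stopper_a in the frame of stopper_tray between -0.001 and 0.007 m and x of stopper_b in the frame of stopper_tray between -0.045 and 0.045 m and y of stopper_b in the frame of stopper_tray between -0.075 and 0.075 m and z of stopper_b in the frame of stopper_tray between -0.001 and 0.007 m and horizontal distance between crucible and desiccator_plate below 0.068 m and z of crucible in the frame of desiccator_plate between 0.01 and 0.018 m and distance of cell_kept from where it was at the start of the episode below 0.02 m and distance of crucible_kept from where it was at the start of the episode below 0.015 m); the robot touches nothing.
It fails at once if a sample cell or the crucible is dropped: falling free faster than 0.6 m/s (about 18 mm) ((contact force between cell_a and anything else below 0.02 N and linear speed of cell_a above 0.6 m/s) or (contact force between cell_b and anything else below 0.02 N and linear speed of cell_b above 0.6 m/s) or (contact force between crucible and anything else below 0.02 N and linear speed of crucible above 0.6 m/s)).
It fails at once if a sample cell or a crucible is knocked over (leans more than 0.6 rad) (angle between any of cell_a, cell_b, crucible, cell_kept, crucible_kept's own z axis and vertical above 0.6 rad).
It fails at once if the cell or the crucible that was already in its place is pushed away (more than 25 mm) (distance of any of cell_kept, crucible_kept from where it was at the start of the episode above 0.025 m).
It also fails if it takes over 109 s, if anything falls off the work surface, if the arm or the gripper's body presses on something with over 40 N, if the wrist force passes 120 N, or if a joint passes its speed limit or range.

## Robot

A 6-joint arm with a two-finger parallel gripper is mounted at the origin on the work surface. World frame = base frame: x ahead of the robot, y to its left, z up, the work surface at z = 0. Lengths are in m, angles in rad, forces in N, time in s.
With the tool pointing down it reaches from about 0.3 to 0.775 m from the base axis. Payload 14.6 kg.
Tool frame: the origin (TCP) lies at the very end of the fingers, on their centre line; the grasp point (between the pads) lies 19 mm behind it; z points along the fingers, y is the line along which they close (so a half turn about z gives the same grasp; the last joint's range is limited). The gripper opens to 94 mm and grips with 3 to 60 N. Pads are 16 mm wide; open, the fingers measure 119 mm over their backs; the gripper's body (75 mm by 177 mm) begins 78 mm behind the grasp point.
Start: joints at [-1.393, 0.3, 1.521, -0, 1.321, -0.067], TCP at [0.133, -0.534, 0.205] pointing down, gripper open.
Joint ranges: [-3.03, 3.03], [-0.79, 2.21], [0.23, 2.52], [-1.04, 4.18], [0, 3.07], [-2.55, 2.55]. Speed limits (rad/s): [2.22, 2.22, 2.57, 3.14, 3.14, 3.14].

## Interface

Orientations are given as [roll, pitch, yaw] about the fixed x, y, z axes, in that order (R = Rz(yaw) Ry(pitch) Rx(roll)).
In Python, from station import ctrl, camera, camera_info, finder gives the robot as it stands.
- The arm moves only by the tool carry_out, never from a script. Its argument "motion" is a list of rows, each a list of 2 entries, a list of its own where there are three numbers: the shift along the tool's x, y, z as a fraction of full scale, then the turn about the tool's z as a fraction of full scale. A call has 1 to 12 rows; each row is the pose to reach, as a shift and turn from the pose commanded when the call began, along the tool's axes at that moment, turning the shorter way round; what a row does not reach only later rows make up. Full scale, the value 1, is 200 mm for a shift and 360 degrees for a turn. A row lasts 1/10 s, in which the tool goes at most 50 mm and 8.59 degrees, less where a joint would pass 70% of its speed; a pose out of reach is approached as far as the arm can. A call with a number of a shift or a turn outside -1 to 1 is refused whole. A call with a gripper value outside its range is refused whole. "hand" is the closure, from -1 (fully open) to 1 (shut), set as the call begins (left out, the last holds). The fingers move at their own pace and stop on an object; "force" is the grip in N (left out, the last holds). Time passes only in rows, so rows that repeat a pose let the fingers close. It gives the time, the measured TCP pose, the force, the opening and the grip force at its end, in the units of the state.
- ctrl.get_obs(): the state, without advancing time (a new reading comes with each control period).
- camera(name): name is "scene" or "top" or "wrist"; returns (picture, depth): 480x640x3 uint8, blue, green, red; 480x640 float32, m along the optical axis (not along the pixel's ray), 0 where there is no reading.
- camera_info(name): a dict with "camera_matrix" (3x3 intrinsics, pixels), "dist_coeffs" ([k1, k2, p1, p2, k3] as OpenCV has them; the pictures are not rectified), "origin" and "attitude" of the camera in the world. Camera axes: x right, y down, z forward; pixel columns grow to the right and rows downward; lengths in m; the calibration is good to about 2 mm. A picture is of the moment at which its call begins: read the wrist's pose just before it. camera_info takes no time and is no camera call; for the wrist camera it gives the pose at the moment of the call.
- ctrl.hand_in(): hands the job in; it is judged then, once.
Trained networks look in the newest picture that a camera, given by its name, has taken for a name from the list of things; names that differ only in an ending like _2 or _b are one class to them, and where a whole thing is asked for, a point or a joint stands for the part that bears it (a point fixed in the world has none). Each returns a list of dicts, best first, with "conf" (0 to 1); they miss things now and then, are a little off and sometimes report something else, mostly with a low value. They report only what shows in the picture. A call takes as long as a camera call.
- finder.boxes_of(camera, query): "location" ([column, row] in pixels, amid what is visible of it).
- finder.cut_out(camera, query): "mask" (480x640 bool, what is visible of it) and "location" ([column, row] in pixels, amid what is visible of it).
- finder.pinpoint(camera, query): "location" ([column, row] in pixels: a listed point, or the origin of a listed thing).
The state is a dict: "time_s": time; "qpos": joint angles; "joint_vel": joint speeds; "tau": joint torques, N m; "ee_pos": TCP position; "eef_rot": TCP orientation; "force": force on the tool from outside, world axes, zero at the start; "moment": the same for the moment, N m; "grip_width": finger opening in m; "grip_force": force on a finger pad.
Only numpy, scipy, OpenCV 4.12 (cv2) and the standard library are available. Lean on these libraries where they do the work, as an engineer would, in place of code of your own. Each camera call takes 0.05 s, during which the arm holds its last target. There are 200 camera calls.

## Working session

There is one attempt and no reset: what is moved stays moved. The work goes in short steps, Python scripts to look and compute and a tool call to move; the robot and the scene stay as the last step left them, time stands still between calls to the robot, and variables do not carry over. Pictures are saved under pics/ and viewed, at most 14 in all, crops included, and the job is handed in when it is done.

Besides the shell and the picture viewer there is one more tool, called after ">>>" as a command line: name --argument value ..., lists and objects as JSON in quotes. carry_out: Moves the arm, as the interface text tells. Its arguments: {"type":"object","properties":{"motion":{"type":"array","items":{"type":"array"}},"hand":{"type":"number"},"force":{"type":"number"}},"required":["motion"]}

```bash
ls; mkdir -p pics; python3 - <<'E'
from station import ctrl,camera,camera_info,finder
import cv2
o=ctrl.get_obs();print(o['time_s'],o['ee_pos'],o['eef_rot'],o['grip_width'])
for n in ['scene','top']:
    p,d=camera(n);cv2.imwrite(f'pics/{n}0.png',p);i=camera_info(n);print(n,i)
E
```

```text
pics
0.0 [ 0.13324096 -0.53332777  0.20487916] [-3.14038157e+00 -6.04748682e-05  2.44826948e-01] 0.09373614321660466
scene {'camera_matrix': array([[590.0174486 ,   0.        , 319.01470637],
       [  0.        , 590.0174486 , 229.09829529],
       [  0.        ,   0.        ,   1.        ]]), 'dist_coeffs': array([-0.06820677,  0.        ,  0.        ,  0.        ,  0.        ]), 'origin': array([1.11070289, 0.21497805, 0.9504709 ]), 'attitude': array([-2.51937009, -0.00822225,  1.91636007])}
top {'camera_matrix': array([[447.69905299,   0.        , 317.62716868],
       [  0.        , 447.69905299, 238.91445424],
       [  0.        ,   0.        ,   1.        ]]), 'dist_coeffs': array([-0.1018846,  0.       ,  0.       ,  0.       ,  0.       ]), 'origin': array([ 4.35113064e-01, -2.85862256e-04,  8.00882750e-01]), 'attitude': array([-3.04128731, -0.00597896, -1.54867122])}
```

View pics/top0.png

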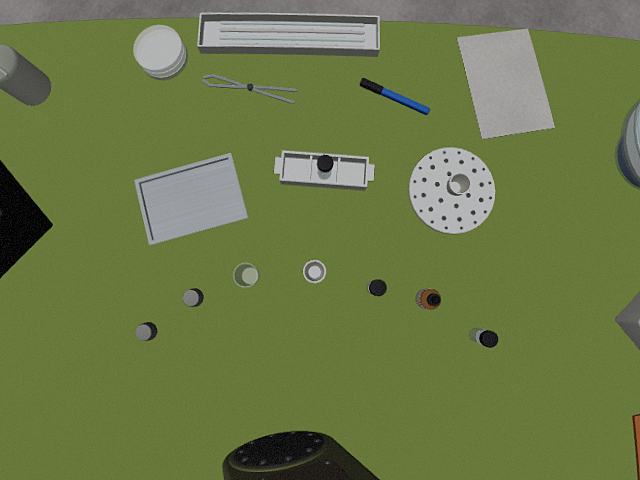

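View pics/scene0.png

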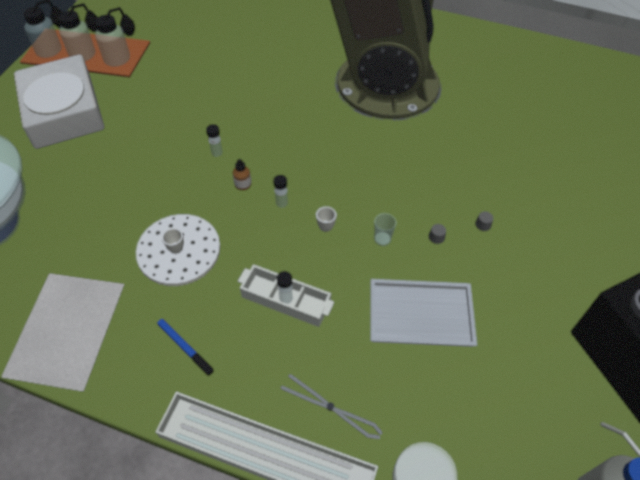

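The top view shows (image left = +y) the stoppers at (193,297) and (145,331), the beaker at (246,275) and the crucible at (315,271). The cells are at (377,287) and (487,338), with the dropper between them. The tray is at (190,199), the rack at (324,169) and the plate at (452,190).

```bash
cat > h.py <<'E'
from station import ctrl,camera,camera_info,finder
import numpy as np,cv2
from scipy.spatial.transform import Rotation as R
def ray(i,px):
    u=cv2.undistortPoints(np.array(px,float).reshape(-1,1,2),i['camera_matrix'],i['dist_coeffs']).reshape(-1,2)
    return (R.from_euler('xyz',i['attitude']).as_matrix()@np.c_[u,np.ones(len(u))].T).T
def at(i,px,z):
    r=ray(i,px); o=np.array(i['origin']); return o+r*((z-o[2])/r[:,2])[:,None]
def fwd(i,p):
    Rm=R.from_euler('xyz',i['attitude']).as_matrix(); rv=cv2.Rodrigues(Rm.T)[0]
    return cv2.projectPoints(np.array(p,float).reshape(-1,3),rv,-Rm.T@i['origin'],i['camera_matrix'],i['dist_coeffs'])[0].reshape(-1,2)
E
python3 - <<'E'
from h import *
np.set_printoptions(precision=4,suppress=True)
for n in ['top','scene']:
    camera(n);i=camera_info(n)
    for q,z in [('cell_a',0),('stopper_a',0),('crucible',0),('cell_rack',0),('stopper_tray',0),('desiccator_plate',0)]:
        for r in finder.pinpoint(n,q):
            if r['conf']>.3: print(n,q,round(r['conf'],2),np.round(r['location']),at(i,r['location'],z)[0,:2])
    for q,z in [('cell_rack',.034),('stopper_tray',.014),('desiccator_plate',.014)]:
        m=finder.cut_out(n,q)
        if m:
            c=max(cv2.findContours(m[0]['mask'].astype(np.uint8),0,2)[0],key=cv2.contourArea).reshape(-1,2)
            w=at(i,c,z)[:,:2].astype(np.float32)
            print(n,q,m[0]['conf'],cv2.minAreaRect(w),cv2.fitEllipse(w))
E
```

```text
top cell_a 0.67 [370. 286.] [ 0.4326 -0.0995]
top cell_a 0.56 [474. 331.] [ 0.3553 -0.2875]
top stopper_a 0.85 [195. 297.] [0.4064 0.2142]
top stopper_a 0.51 [145. 328.] [0.3484 0.3025]
top crucible 0.62 [314. 273.] [0.454  0.0015]
top cell_rack 0.78 [322. 171.] [ 0.6403 -0.0093]
top cell_rack 0.73 [316. 272.] [ 0.4557 -0.0015]
top stopper_tray 0.62 [193. 198.] [0.5856 0.2265]
top desiccator_plate 0.65 [452. 192.] [ 0.6078 -0.2487]
top cell_rack 0.98 ((0.6333343982696533, -0.011248104274272919), (0.17574073374271393, 0.061953410506248474), 86.93246459960938) ((0.6335324048995972, -0.010686708614230156), (0.061735790222883224, 0.2063479721546173), 176.91473388671875)
top stopper_tray 0.89 ((0.5837307572364807, 0.22907915711402893), (0.12818726897239685, 0.18784566223621368), 16.469249725341797) ((0.5836451053619385, 0.22703483700752258), (0.1416870653629303, 0.22490794956684113), 16.039417266845703)
top desiccator_plate 0.61 ((0.6088209748268127, -0.24431009590625763), (0.15745295584201813, 0.15744851529598236), 89.82862854003906) ((0.6089634299278259, -0.24383990466594696), (0.157205
[... 233 characters left out ...]
.3433 0.299 ]
scene crucible 0.83 [326. 224.] [ 0.4509 -0.0001]
scene cell_rack 0.65 [284. 300.] [ 0.6392 -0.0136]
scene stopper_tray 0.8 [422. 314.] [0.5794 0.2294]
scene desiccator_plate 0.58 [179. 250.] [ 0.6075 -0.2468]
scene cell_rack 0.74 ((0.6439722776412964, -0.011454209685325623), (0.17369993031024933, 0.06790677458047867), 86.83085632324219) ((0.6437864899635315, -0.007327028550207615), (0.07229474931955338, 0.19738885760307312), 176.21961975097656)
scene stopper_tray 0.93 ((0.582453727722168, 0.22714228928089142), (0.13059081137180328, 0.18787658214569092), 16.27541160583496) ((0.5858186483383179, 0.22530700266361237), (0.14238642156124115, 0.2550913095474243), 16.875741958618164)
```

```bash
cat >> h.py <<'E'
def plan(*ts):
    """fractions from the present pose to each target (x,y,z,yaw)"""
    o=ctrl.get_obs(); Rm=R.from_euler('xyz',o['eef_rot']).as_matrix()
    print('t',round(o['time_s'],2),'pos',np.round(o['ee_pos'],4),'rot',np.round(o['eef_rot'],3),'w',round(o['grip_width'],4))
    for t in ts:
        s=Rm.T@(np.array(t[:3])-o['ee_pos'])/.2
        dy=(t[3]-o['eef_rot'][2]+np.pi)%(2*np.pi)-np.pi
        print(t,np.round(s,3),round(-dy/2/np.pi,4))
def yaw(x,y): return np.arctan2(y,x)+np.pi/2
E
python3 - <<'E'
from h import *
np.set_printoptions(precision=4,suppress=True)
p,d=camera('top');i=camera_info('top');g=cv2.cvtColor(p,cv2.COLOR_BGR2GRAY)
def blob(c,z,f,name):
    x,y=c;w=14;s=f(p[y-w:y+w,x-w:x+w].astype(int)).astype(np.uint8)
    n,l,st,ce=cv2.connectedComponentsWithStats(s);k=1+np.argmax(st[1:,4])
    q=ce[k]+[x-w,y-w];print(name,q,st[k],at(i,q,z)[0])
dark=lambda a:a.max(2)<45
grey=lambda a:((a.max(2)-a.min(2))<22)&(a.max(2)>85)
white=lambda a:(a.min(2)>110)
for c in [(377,287),(487,338),(325,163)]: blob(c,.074+(.004 if c[0]==325 else 0),dark,'cell')
for c in [(193,297),(145,331)]: blob(c,.026,grey,'stop')
blob((315,271),.04,white,'cruc'); 
s=np.hstack([cv2.resize(p[y-16:y+16,x-16:x+16],(260,260),interpolation=0) for x,y in [(487,338),(193,297),(315,271)]])
cv2.imwrite('pics/c1.png',s)
plan((.355,-.288,.14,yaw(.355,-.288)),(.355,-.288,.05,yaw(.355,-.288)))
E
```

```text
cell [377.3709 287.4648] [  6   7  18  16 213] [ 0.4315 -0.1015  0.074 ]
cell [488.3306 338.4959] [  6   6  19  18 242] [ 0.3513 -0.2853  0.074 ]
cell [324.9502 162.9353] [  7   6  15  17 201] [ 0.6347 -0.0123  0.078 ]
stop [190.1863 297.5735] [  4   7  16  16 204] [0.4061 0.2152 0.026 ]
stop [142.8402 332.0412] [  5   7  15  17 194] [0.3439 0.2964 0.026 ]
cruc [314.5772 271.4262] [  2   3  23  24 298] [0.4562 0.0008 0.04  ]
t 1.15 pos [ 0.1333 -0.5336  0.2054] rot [-3.142  0.     0.245] w 0.0941
(0.355, -0.288, 0.14, np.float64(0.889222556163849)) [ 1.373 -0.923  0.327] -0.1026
(0.355, -0.288, 0.05, np.float64(0.889222556163849)) [ 1.373 -0.923  0.777] -0.1026
```

View pics/c1.png

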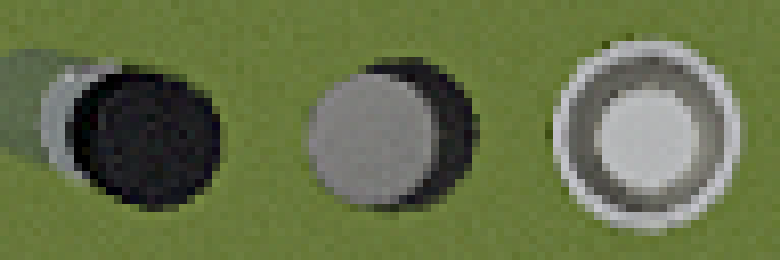

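The crops show the cap, stopper top and crucible rim cleanly, so the centroids are good to about 2 mm. Starting with the outermost cell.

>>> carry_out --motion '[[[0.17,-0.12,0.04],-0.02],[[0.35,-0.23,0.08],-0.04],[[0.52,-0.35,0.1],-0.06],[[0.7,-0.46,0.12],-0.08],[[0.87,-0.58,0.14],-0.1],[[0.98,-0.66,0.16],-0.102],[[0.98,-0.66,0.16],-0.102],[[0.98,-0.66,0.16],-0.102]]' --hand -0.6

```text
time_s: 1.95
ee_pos: [0.2916, -0.3581, 0.1736]
eef_rot: [3.141, 0.0, 0.887]
force: [0.3, -1.9, 0.5]
grip_width: 0.0755
grip_force: 0.0
```

```bash
python3 - <<'E'
from h import *
y=yaw(.352,-.287)
plan((.352,-.287,.14,y),(.352,-.287,.047,y))
E
```

```text
t 1.95 pos [ 0.2916 -0.3581  0.1736] rot [3.141 0.    0.887] w 0.0755
(0.352, -0.287, 0.14, np.float64(0.8867709195837474)) [0.466 0.009 0.168] -0.0
(0.352, -0.287, 0.047, np.float64(0.8867709195837474)) [0.466 0.009 0.633] -0.0
```

>>> carry_out --motion '[[[0.16,0,0.06],0],[[0.31,0.01,0.12],0],[[0.466,0.01,0.17],0],[[0.466,0.01,0.17],0],[[0.466,0.01,0.17],0]]'

```text
time_s: 2.45
ee_pos: [0.3518, -0.2879, 0.1396]
eef_rot: [3.142, 0.0, 0.886]
force: [0.3, -0.0, 0.7]
grip_width: 0.0751
grip_force: 0.0
```

```bash
python3 - <<'E'
from h import *
p,d=camera('wrist');i=camera_info('wrist');cv2.imwrite('pics/w1.png',p);print(i)
print(fwd(i,[[.352,-.287,.074]]))
plan((.352,-.287,.047,yaw(.352,-.287)))
E
```

```text
{'camera_matrix': array([[371.42145056,   0.        , 325.39351784],
       [  0.        , 371.42145056, 235.70065416],
       [  0.        ,   0.        ,   1.        ]]), 'dist_coeffs': array([-0.01497176,  0.        ,  0.        ,  0.        ,  0.        ]), 'origin': array([ 0.3941271 , -0.23557631,  0.31823022]), 'attitude': array([ 2.90477426e+00, -7.79029524e-04, -6.86306618e-01])}
[[325.11012091 246.44893615]]
t 2.5 pos [ 0.3516 -0.2882  0.1398] rot [3.141 0.    0.885] w 0.0752
(0.352, -0.287, 0.047, np.float64(0.8867709195837474)) [ 0.006 -0.003  0.464] -0.0003
```

View pics/w1.png

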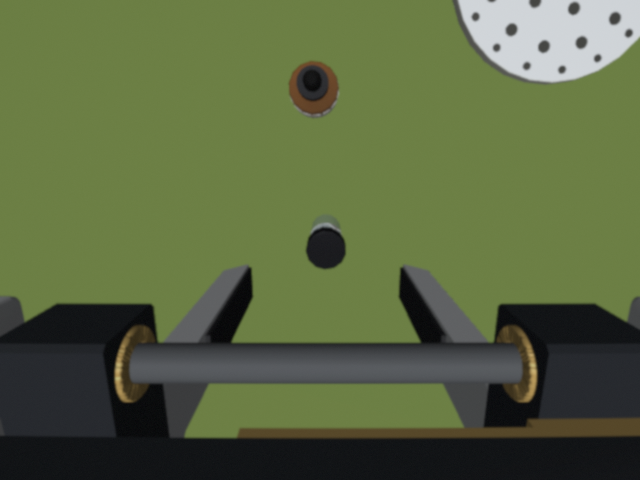

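The cap is at (326,248) against a predicted (325,246), so it is well aligned. Descending and gripping.

>>> carry_out --motion '[[[0.0,0,0.15],0],[[0.005,0,0.3],0],[[0.005,0,0.4],0],[[0.005,0,0.464],0],[[0.005,0,0.464],0]]'

```text
time_s: 3.0
ee_pos: [0.3515, -0.287, 0.0456]
eef_rot: [-3.139, -0.0, 0.884]
force: [0.2, -0.0, -0.2]
grip_width: 0.0749
grip_force: 0.0
```

>>> carry_out --motion '[[[0,0,0],0],[[0,0,0],0],[[0,0,0],0],[[0,0,0],0],[[0,0,0],0],[[0,0,0],0],[[0,0,-0.1],0],[[0,0,-0.25],0],[[0,0,-0.4],0],[[0,0,-0.52],0],[[0,0,-0.52],0]]' --hand 1 --force 15

```text
time_s: 4.1
ee_pos: [0.3536, -0.2872, 0.1534]
eef_rot: [3.137, 0.0, 0.886]
force: [-0.6, -0.7, -0.4]
grip_width: 0.0274
grip_force: 15.0
```

```bash
python3 - <<'E'
from h import *
a=(.634,-.061);y=np.pi/2-.055
plan((.5,-.17,.151,1.2),(*a,.151,y))
E
```

```text
t 4.1 pos [ 0.3536 -0.2872  0.1534] rot [3.137 0.    0.886] w 0.0274
(0.5, -0.17, 0.151, 1.2) [0.917 0.196 0.013] -0.05
(0.634, -0.061, 0.151, 1.5157963267948966) [1.763 0.37  0.013] -0.1003
```

>>> carry_out --motion '[[[0.08,0.02,0],-0.005],[[0.22,0.05,0],-0.012],[[0.36,0.08,0],-0.02],[[0.5,0.11,0],-0.03],[[0.64,0.14,0],-0.035],[[0.77,0.17,0.01],-0.045],[[0.87,0.19,0.01],-0.05],[[0.917,0.196,0.01],-0.05],[[0.917,0.196,0.01],-0.05]]'

```text
time_s: 5.0
ee_pos: [0.499, -0.1685, 0.1477]
eef_rot: [-3.14, -0.0, 1.2]
force: [0.6, -0.2, 0.0]
grip_width: 0.0275
grip_force: 15.0
```

```bash
python3 - <<'E'
from h import *
a=(.634,-.061);y=np.pi/2-.055
plan((*a,.151,y),(*a,.051,y))
E
```

```text
t 5.0 pos [ 0.499  -0.1685  0.1477] rot [-3.14 -0.    1.2 ] w 0.0275
(0.634, -0.061, 0.151, 1.5157963267948966) [ 0.746  0.434 -0.017] -0.0503
(0.634, -0.061, 0.051, 1.5157963267948966) [0.746 0.435 0.483] -0.0503
```

>>> carry_out --motion '[[[0.07,0.04,0],-0.005],[[0.19,0.11,-0.01],-0.012],[[0.31,0.18,-0.02],-0.02],[[0.43,0.25,-0.02],-0.03],[[0.55,0.32,-0.02],-0.037],[[0.66,0.385,-0.02],-0.045],[[0.72,0.42,-0.02],-0.05],[[0.746,0.434,-0.02],-0.05],[[0.746,0.434,-0.02],-0.05],[[0.746,0.434,-0.02],-0.05]]'

```text
time_s: 6.0
ee_pos: [0.6336, -0.0621, 0.1526]
eef_rot: [-3.141, 0.0, 1.513]
force: [0.6, -0.8, -1.1]
grip_width: 0.0274
grip_force: 15.0
```

```bash
python3 - <<'E'
from h import *
a=(.634,-.061);y=np.pi/2-.055
plan((*a,.052,y))
p,d=camera('wrist');i=camera_info('wrist');cv2.imwrite('pics/w2.png',p)
c,s=np.cos(-.055),np.sin(-.055)
for X in [(-27,-77),(27,-77),(27,77),(-27,77)]:
    x,yy=np.array(X)/1e3;print(fwd(i,[[.637+c*x-s*yy,-.011+s*x+c*yy,.034]]))
print(fwd(i,[[.634,-.061,.106]]))
E
```

```text
t 6.0 pos [ 0.6336 -0.0621  0.1526] rot [-3.141  0.     1.513] w 0.0274
(0.634, -0.061, 0.052, 1.5157963267948966) [0.006 0.002 0.503] -0.0005
[[294.23749086 261.1225161 ]]
[[358.75351645 260.92445619]]
[[362.3335455   62.41461481]]
[[289.57412831  62.67472452]]
[[326.28842118 254.5742617 ]]
```

View pics/w2.png

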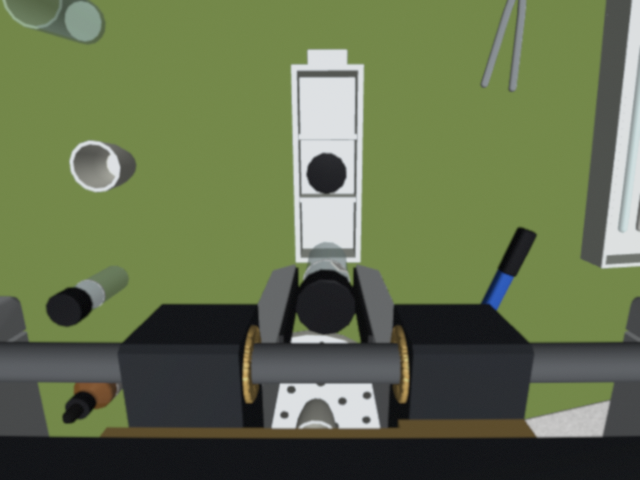

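Rack corners are within 1–3 px of prediction (near (296,262)/(359,262), far (291,66)/(363,65)) and the kept cap is at (326,173). Lowering now.

>>> carry_out --motion '[[[0.006,0.006,0.08],0],[[0.006,0.006,0.18],0],[[0.006,0.006,0.28],0],[[0.006,0.006,0.37],0],[[0.006,0.006,0.43],0],[[0.006,0.006,0.47],0],[[0.006,0.006,0.49],0],[[0.006,0.006,0.505],0],[[0.006,0.006,0.51],0],[[0.006,0.006,0.51],0]]'

```text
time_s: 7.05
ee_pos: [0.6367, -0.0607, 0.0537]
eef_rot: [3.137, 0.001, 1.514]
force: [-4.2, -0.5, 16.8]
grip_width: 0.0274
grip_force: 15.0
```

>>> carry_out --motion '[[[0,0,-0.012],0],[[0,0,-0.012],0],[[0,0,-0.012],0]]'

```text
time_s: 7.35
ee_pos: [0.6358, -0.0605, 0.0539]
eef_rot: [3.14, 0.0, 1.514]
force: [-1.2, 0.6, 6.6]
grip_width: 0.0277
grip_force: 15.0
```

```bash
python3 - <<'E'
from h import *
p,d=camera('scene');cv2.imwrite('pics/s2.png',cv2.resize(p[200:360,200:380],(720,600)))
o=ctrl.get_obs();print(o['qpos'],o['force'])
E
```

```text
[-1.52233347e-01  6.44044729e-01  1.38830588e+00 -1.88889542e-05
  1.10772393e+00 -9.54163675e-02] [-1.07971098  0.0240306   6.46511858]
```

View pics/s2.png

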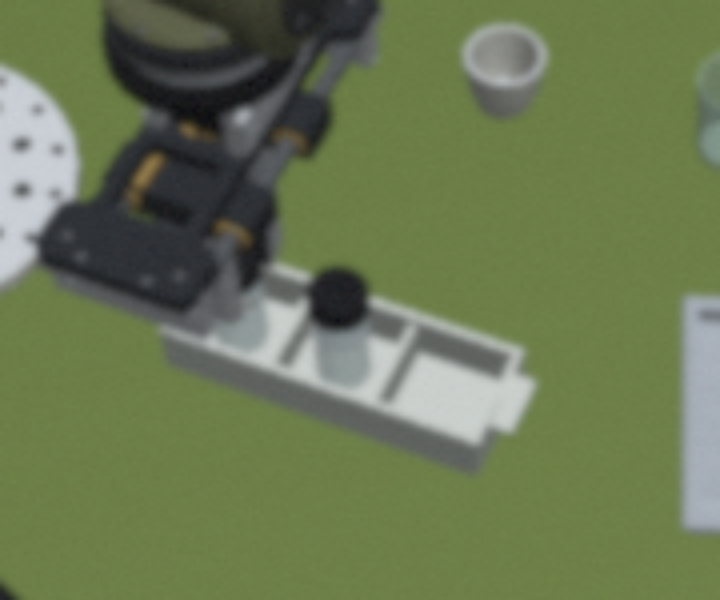

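The cell stands inside the end bay on its floor. Releasing and going for the second cell.

>>> carry_out --motion '[[[0,0,0],0],[[0,0,0],0],[[0,0,0],0],[[0,0,0],0],[[0,0,-0.05],0],[[0,0,-0.2],0],[[0,0,-0.35],0],[[0,0,-0.5],0],[[0,0,-0.5],0]]' --hand -0.4

```text
time_s: 8.3
ee_pos: [0.6369, -0.0606, 0.1584]
eef_rot: [3.134, 0.001, 1.514]
force: [1.2, -0.1, -0.1]
grip_width: 0.0657
grip_force: 0.0
```

```bash
python3 - <<'E'
from h import *
a=(.431,-.103);y=yaw(*a)
plan((*a,.14,y),(*a,.047,y))
p,d=camera('top');i=camera_info('top')
s=(p[150:190,280:370].max(2)<45).astype(np.uint8);n,l,st,ce=cv2.connectedComponentsWithStats(s)
for k in range(1,n):
    if st[k,4]>60: print(st[k],at(i,ce[k]+[280,150],.078))
E
```

```text
t 8.3 pos [ 0.6369 -0.0606  0.1584] rot [3.134e+00 1.000e-03 1.514e+00] w 0.0657
(0.431, -0.103, 0.14, np.float64(1.3362168509087506)) [-0.27  -1.017  0.085] 0.0283
(0.431, -0.103, 0.047, np.float64(1.3362168509087506)) [-0.269 -1.02   0.55 ] 0.0283
[17  0  7 17 70] [[0.64379652 0.02954379 0.078     ]]
```

>>> carry_out --motion '[[[-0.03,-0.12,0],0.005],[[-0.08,-0.3,0.02],0.01],[[-0.13,-0.5,0.04],0.015],[[-0.18,-0.7,0.06],0.02],[[-0.23,-0.87,0.08],0.025],[[-0.265,-0.98,0.085],0.028],[[-0.27,-1.0,0.085],0.028],[[-0.27,-1.0,0.085],0.028]]'

```text
time_s: 9.15
ee_pos: [0.4326, -0.103, 0.1361]
eef_rot: [3.142, -0.0, 1.338]
force: [0.3, -0.3, 1.0]
grip_width: 0.066
grip_force: 0.0
```

```bash
python3 - <<'E'
from h import *
a=(.431,-.103);y=yaw(*a)
plan((*a,.14,y),(*a,.047,y))
p,d=camera('wrist');i=camera_info('wrist');s=(p[:260,:,:].max(2)<45).astype(np.uint8);n,l,st,ce=cv2.connectedComponentsWithStats(s)
for k in range(1,n):
    if st[k,4]>200: print(st[k],at(i,ce[k],.074))
E
```

```text
t 9.15 pos [ 0.4326 -0.103   0.1361] rot [ 3.142 -0.     1.338] w 0.066
(0.431, -0.103, 0.14, np.float64(1.3362168509087506)) [-0.002 -0.008 -0.02 ] 0.0003
(0.431, -0.103, 0.047, np.float64(1.3362168509087506)) [-0.002 -0.008  0.445] 0.0003
[ 589    6   51   54 2132] [[ 0.63244513 -0.01232569  0.074     ]]
[ 592   97   48   45 1811] [[ 0.63016108 -0.06294092  0.074     ]]
[ 306  227   38   33 1052] [[ 0.43306728 -0.09929295  0.074     ]]
```

>>> carry_out --motion '[[[0.0,-0.005,0.15],0],[[0,-0.005,0.3],0],[[0,-0.005,0.4],0],[[0,-0.005,0.445],0],[[0,-0.005,0.445],0]]'

```text
time_s: 9.7
ee_pos: [0.4317, -0.1024, 0.0462]
eef_rot: [-3.14, -0.0, 1.339]
force: [0.0, 0.5, 0.1]
grip_width: 0.0656
grip_force: 0.0
```

>>> carry_out --motion '[[[0,0,0],0],[[0,0,0],0],[[0,0,0],0],[[0,0,0],0],[[0,0,0],0],[[0,0,0],0],[[0,0,-0.1],0],[[0,0,-0.25],0],[[0,0,-0.4],0],[[0,0,-0.54],0],[[0,0,-0.54],0]]' --hand 1

```text
time_s: 10.8
ee_pos: [0.4329, -0.1032, 0.1583]
eef_rot: [3.136, 0.0, 1.338]
force: [0.5, 0.9, -0.8]
grip_width: 0.0278
grip_force: 15.0
```

```bash
python3 - <<'E'
from h import *
a=(.641,.038);y=np.pi/2-.055
plan((.53,-.03,.155,1.43),(*a,.155,y))
E
```

```text
t 10.8 pos [ 0.4329 -0.1032  0.1583] rot [3.136 0.    1.338] w 0.0278
(0.53, -0.03, 0.155, 1.43) [0.468 0.388 0.018] -0.0146
(0.641, 0.038, 0.155, 1.5157963267948966) [0.927 0.849 0.021] -0.0283
```

>>> carry_out --motion '[[[0.06,0.055,0],-0.002],[[0.17,0.155,0],-0.005],[[0.29,0.265,0],-0.01],[[0.41,0.375,0],-0.014],[[0.53,0.485,0],-0.018],[[0.65,0.595,0],-0.022],[[0.76,0.696,0],-0.026],[[0.85,0.78,0.01],-0.028],[[0.91,0.833,0.01],-0.028],[[0.927,0.849,0.01],-0.028],[[0.927,0.849,0.01],-0.028],[[0.927,0.849,0.01],-0.028]]'

```text
time_s: 12.0
ee_pos: [0.6391, 0.0383, 0.1524]
eef_rot: [-3.141, 0.0, 1.514]
force: [0.2, 0.2, -0.3]
grip_width: 0.0272
grip_force: 15.0
```

```bash
python3 - <<'E'
from h import *
a=(.640,.038);y=np.pi/2-.055
plan((*a,.052,y))
E
```

```text
t 12.0 pos [0.6391 0.0383 0.1524] rot [-3.141  0.     1.514] w 0.0272
(0.64, 0.038, 0.052, 1.5157963267948966) [-0.001  0.005  0.502] -0.0003
```

>>> carry_out --motion '[[[0,0.004,0.08],0],[[0,0.004,0.18],0],[[0,0.004,0.28],0],[[0,0.004,0.37],0],[[0,0.004,0.43],0],[[0,0.004,0.46],0],[[0,0.004,0.48],0],[[0,0.004,0.49],0],[[0,0.004,0.495],0],[[0,0.004,0.495],0]]'

```text
time_s: 13.0
ee_pos: [0.6405, 0.0385, 0.0545]
eef_rot: [3.141, -0.0, 1.514]
force: [0.6, -0.8, -0.8]
grip_width: 0.0276
grip_force: 15.0
```

>>> carry_out --motion '[[[0,0,0.005],0],[[0,0,0.01],0],[[0,0,0.015],0],[[0,0,0.015],0]]'

```text
time_s: 13.4
ee_pos: [0.6405, 0.0385, 0.0513]
eef_rot: [3.141, -0.0, 1.514]
force: [-0.6, 0.2, 1.6]
grip_width: 0.0277
grip_force: 15.0
```

Contact (or within 1 mm of it). Releasing.

>>> carry_out --motion '[[[0,0,0.004],0],[[0,0,0.004],0],[[0,0,0.004],0]]'

```text
time_s: 13.7
ee_pos: [0.6407, 0.0385, 0.0513]
eef_rot: [3.14, -0.0, 1.514]
force: [-1.8, -0.2, 8.9]
grip_width: 0.0274
grip_force: 15.0
```

>>> carry_out --motion '[[[0,0,0],0],[[0,0,0],0],[[0,0,0],0],[[0,0,0],0],[[0,0,-0.05],0],[[0,0,-0.2],0],[[0,0,-0.35],0],[[0,0,-0.5],0],[[0,0,-0.5],0]]' --hand -0.4

```text
time_s: 14.6
ee_pos: [0.6421, 0.0385, 0.1557]
eef_rot: [3.134, -0.0, 1.514]
force: [0.1, -0.9, 0.6]
grip_width: 0.0658
grip_force: 0.0
```

```bash
python3 - <<'E'
from h import *
a=(.455,.001);y=yaw(*a)
plan((*a,.11,y),(*a,.015,y))
E
```

```text
t 14.6 pos [0.6421 0.0385 0.1557] rot [ 3.134 -0.     1.514] w 0.0658
(0.455, 0.001, 0.11, np.float64(1.5729941254540025)) [-0.24  -0.925  0.221] -0.0094
(0.455, 0.001, 0.015, np.float64(1.5729941254540025)) [-0.24  -0.928  0.696] -0.0094
```

>>> carry_out --motion '[[[-0.03,-0.12,0],-0.002],[[-0.08,-0.3,0],-0.005],[[-0.13,-0.5,0],-0.009],[[-0.18,-0.7,0.05],-0.009],[[-0.22,-0.86,0.15],-0.009],[[-0.24,-0.92,0.2],-0.009],[[-0.24,-0.925,0.22],-0.009],[[-0.24,-0.925,0.22],-0.009]]'

```text
time_s: 15.4
ee_pos: [0.4533, 0.0011, 0.1063]
eef_rot: [3.142, -0.0, 1.57]
force: [-0.3, -0.5, -0.3]
grip_width: 0.0659
grip_force: 0.0
```

```bash
python3 - <<'E'
from h import *
a=(.455,.001);y=yaw(*a)
plan((*a,.015,y))
p,d=camera('wrist');i=camera_info('wrist');cv2.imwrite('pics/w3.png',p);print(fwd(i,[[*a,.04]]))
E
```

```text
t 15.4 pos [0.4533 0.0011 0.1063] rot [ 3.142 -0.     1.57 ] w 0.0659
(0.455, 0.001, 0.015, np.float64(1.5729941254540025)) [-0.     0.008  0.457] -0.0004
[[327.43807249 248.19897509]]
```

View pics/w3.png

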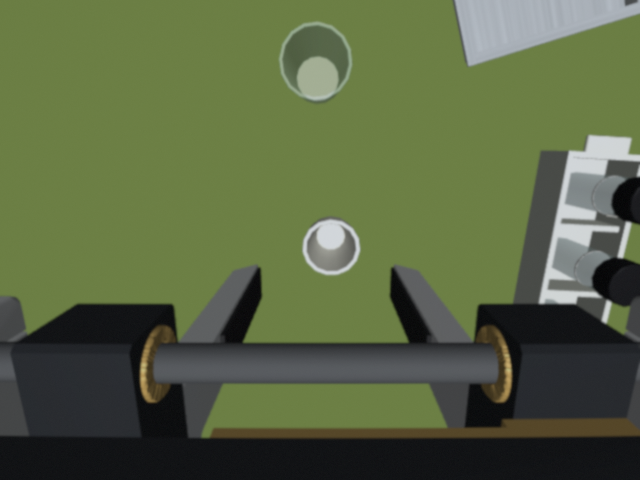

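The crucible rim centre is at (331,247) against a predicted (327,248), which is about 2.5 mm further in +x. Correcting, descending and gripping.

>>> carry_out --motion '[[[0.0,0.02,0.05],0],[[0,0.02,0.17],0],[[0,0.02,0.3],0],[[0,0.02,0.4],0],[[0,0.02,0.457],0],[[0,0.02,0.457],0]]'

```text
time_s: 16.05
ee_pos: [0.4566, 0.0012, 0.0135]
eef_rot: [-3.139, -0.0, 1.571]
force: [-0.0, 0.4, -0.1]
grip_width: 0.0658
grip_force: 0.0
```

>>> carry_out --motion '[[[0,0,0],0],[[0,0,0],0],[[0,0,0],0],[[0,0,0],0],[[0,0,0],0],[[0,0,0],0],[[0,0,-0.08],0],[[0,0,-0.2],0],[[0,0,-0.35],0],[[0,0,-0.5],0],[[0,0,-0.64],0],[[0,0,-0.64],0]]' --hand 1 --force 15

```text
time_s: 17.25
ee_pos: [0.4584, 0.0009, 0.1461]
eef_rot: [3.136, 0.0, 1.571]
force: [0.3, -0.1, -0.9]
grip_width: 0.0385
grip_force: 15.0
```

```bash
python3 - <<'E'
from h import *
a=(.628,-.198);y=yaw(*a)
plan((.54,-.1,.142,yaw(.54,-.1)),(*a,.142,y))
E
```

```text
t 17.25 pos [0.4584 0.0009 0.1461] rot [3.136 0.    1.571] w 0.0385
(0.54, -0.1, 0.142, np.float64(1.3876855095324125)) [-0.505  0.408  0.023] 0.0291
(0.628, -0.198, 0.142, np.float64(1.2653747724313342)) [-0.994  0.848  0.026] 0.0486
```

>>> carry_out --motion '[[[-0.06,0.05,0],0.002],[[-0.17,0.145,0],0.008],[[-0.28,0.24,0],0.014],[[-0.39,0.333,0],0.02],[[-0.5,0.427,0],0.026],[[-0.61,0.52,0],0.032],[[-0.72,0.614,0],0.038],[[-0.82,0.7,0.01],0.043],[[-0.91,0.776,0.01],0.047],[[-0.97,0.828,0.01],0.0486],[[-0.994,0.848,0.01],0.0486],[[-0.994,0.848,0.01],0.0486]]'

```text
time_s: 18.45
ee_pos: [0.6262, -0.1985, 0.1391]
eef_rot: [-3.14, -0.0, 1.265]
force: [0.3, -0.1, -0.4]
grip_width: 0.0381
grip_force: 15.0
```

```bash
python3 - <<'E'
from h import *
a=(.628,-.198);y=yaw(*a)
plan((*a,.030,y))
p,d=camera('wrist');i=camera_info('wrist');cv2.imwrite('pics/w4.png',p);print(fwd(i,[[.609,-.244,.054],[.609,-.244,.014]]))
p,d=camera('top');cv2.imwrite('pics/t4.png',cv2.resize(p[130:250,270:510],(800,400)))
E
```

```text
t 18.45 pos [ 0.6262 -0.1985  0.1391] rot [-3.14  -0.     1.265] w 0.0381
(0.628, -0.198, 0.03, np.float64(1.2653747724313342)) [0.005 0.009 0.546] -0.0001
[[322.82073048 303.18417398]
 [323.20707007 284.29843973]]
```

View pics/w4.png

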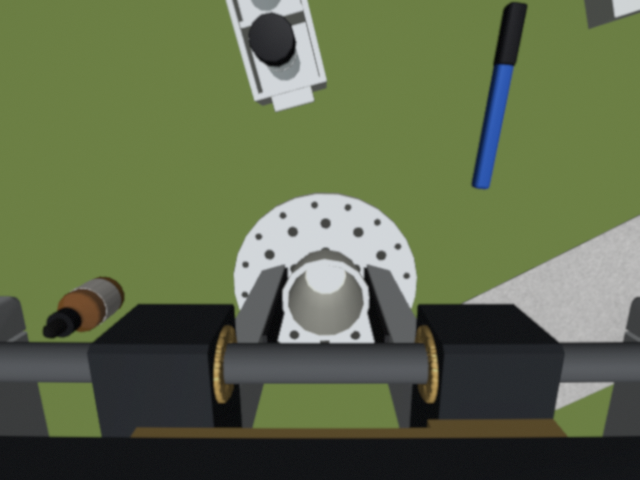

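View pics/t4.png

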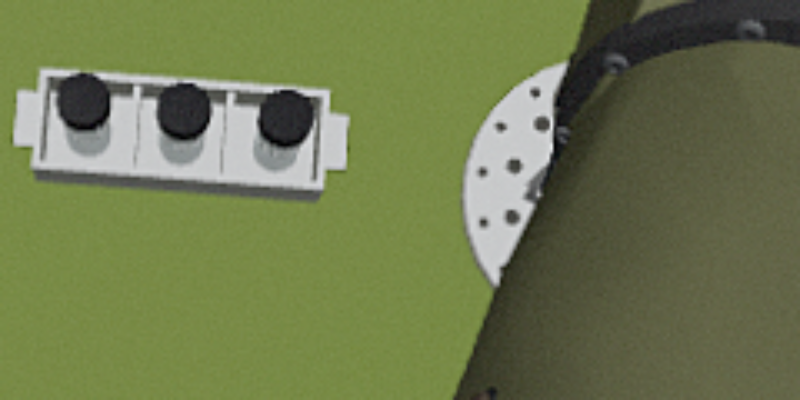

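The wrist view shows the held crucible at (325,297) above the +y part of the plate. The top view shows three upright cells, one per bay. I'll shift 4 mm further from the kept crucible and lower.

>>> carry_out --motion '[[[0.025,0.01,0.06],0],[[0.025,0.009,0.16],0],[[0.025,0.009,0.26],0],[[0.025,0.009,0.36],0],[[0.025,0.009,0.44],0],[[0.025,0.009,0.49],0],[[0.025,0.009,0.515],0],[[0.025,0.009,0.53],0],[[0.025,0.009,0.53],0],[[0.025,0.009,0.53],0]]'

```text
time_s: 19.55
ee_pos: [0.63, -0.1937, 0.0356]
eef_rot: [3.141, 0.0, 1.265]
force: [-0.7, 0.1, 0.2]
grip_width: 0.038
grip_force: 15.0
```

>>> carry_out --motion '[[[0,0,0.005],0],[[0,0,0.01],0],[[0,0,0.01],0]]'

```text
time_s: 19.85
ee_pos: [0.6296, -0.1936, 0.0328]
eef_rot: [-3.142, -0.0, 1.265]
force: [-0.8, -0.1, -0.3]
grip_width: 0.0385
grip_force: 15.0
```

>>> carry_out --motion '[[[0,0,0.005],0],[[0,0,0.01],0],[[0,0,0.015],0],[[0,0,0.015],0],[[0,0,0.015],0]]'

```text
time_s: 20.35
ee_pos: [0.6297, -0.1936, 0.0298]
eef_rot: [-3.142, -0.0, 1.265]
force: [0.6, -0.2, -0.5]
grip_width: 0.0384
grip_force: 15.0
```

>>> carry_out --motion '[[[0,0,0.005],0],[[0,0,0.01],0],[[0,0,0.012],0],[[0,0,0.012],0],[[0,0,0.012],0]]'

```text
time_s: 20.85
ee_pos: [0.6299, -0.1937, 0.0293]
eef_rot: [3.141, 0.0, 1.265]
force: [-7.5, 2.0, 15.5]
grip_width: 0.0382
grip_force: 15.0
```

Contact with the plate. Easing off slightly and releasing.

>>> carry_out --motion '[[[0,0,-0.008],0],[[0,0,-0.008],0],[[0,0,-0.008],0]]'

```text
time_s: 21.15
ee_pos: [0.6299, -0.1937, 0.0294]
eef_rot: [3.141, 0.0, 1.265]
force: [-2.7, 0.9, 5.0]
grip_width: 0.0384
grip_force: 15.0
```

>>> carry_out --motion '[[[0,0,0],0],[[0,0,0],0],[[0,0,0],0],[[0,0,0],0],[[0,0,-0.03],0],[[0,0,-0.15],0],[[0,0,-0.3],0],[[0,0,-0.45],0],[[0,0,-0.6],0],[[0,0,-0.6],0]]' --hand -0.3

```text
time_s: 22.15
ee_pos: [0.6312, -0.1941, 0.1543]
eef_rot: [3.134, 0.0, 1.265]
force: [0.5, -0.2, 0.1]
grip_width: 0.0609
grip_force: 0.0
```

```bash
python3 - <<'E'
from h import *
plan((.53,-.02,.15,1.57),(.406,.215,.11,yaw(.406,.215)))
E
```

```text
t 22.15 pos [ 0.6312 -0.1941  0.1543] rot [3.134 0.    1.265] w 0.0609
(0.53, -0.02, 0.15, 1.57) [ 0.678 -0.745  0.016] -0.0485
(0.406, 0.215, 0.11, np.float64(2.0578087191805383)) [ 1.612 -1.691  0.208] -0.1261
```

>>> carry_out --motion '[[[0.08,-0.085,0],-0.005],[[0.22,-0.235,0],-0.015],[[0.36,-0.38,0],-0.025],[[0.5,-0.53,0],-0.037],[[0.64,-0.68,0],-0.05],[[0.78,-0.83,0],-0.06],[[0.9,-0.95,0],-0.07],[[0.94,-0.99,0],-0.075],[[0.94,-0.99,0],-0.075]]'

```text
time_s: 23.05
ee_pos: [0.4971, 0.046, 0.1491]
eef_rot: [3.142, 0.0, 1.738]
force: [-0.4, -0.6, -0.3]
grip_width: 0.061
grip_force: 0.0
```

```bash
python3 - <<'E'
from h import *
plan((.406,.215,.1,yaw(.406,.215)))
E
```

```text
t 23.05 pos [0.4971 0.046  0.1491] rot [3.142 0.    1.738] w 0.061
(0.406, 0.215, 0.1, np.float64(2.0578087191805383)) [ 0.909 -0.308  0.245] -0.0508
```

>>> carry_out --motion '[[[0.1,-0.035,0],-0.006],[[0.28,-0.095,0],-0.016],[[0.46,-0.156,0],-0.026],[[0.64,-0.217,0.02],-0.036],[[0.8,-0.27,0.1],-0.045],[[0.89,-0.3,0.2],-0.05],[[0.91,-0.308,0.245],-0.051],[[0.91,-0.308,0.245],-0.051]]'

```text
time_s: 23.85
ee_pos: [0.4068, 0.2139, 0.0991]
eef_rot: [-3.139, -0.0, 2.056]
force: [0.1, -0.5, 0.3]
grip_width: 0.0611
grip_force: 0.0
```

```bash
python3 - <<'E'
from h import *
a=(.406,.215)
plan((*a,.004,yaw(*a)))
p,d=camera('wrist');i=camera_info('wrist');cv2.imwrite('pics/w5.png',p);print(fwd(i,[[*a,.026],[.344,.297,.026]]))
p,d=camera('top');cv2.imwrite('pics/t5.png',cv2.resize(p[130:250,270:510],(800,400)))
E
```

```text
t 23.85 pos [0.4068 0.2139 0.0991] rot [-3.139 -0.     2.056] w 0.0611
(0.406, 0.215, 0.004, np.float64(2.0578087191805383)) [ 0.007 -0.     0.475] -0.0004
[[324.65758198 242.94780297]
 [298.43062641  89.56946718]]
```

View pics/w5.png

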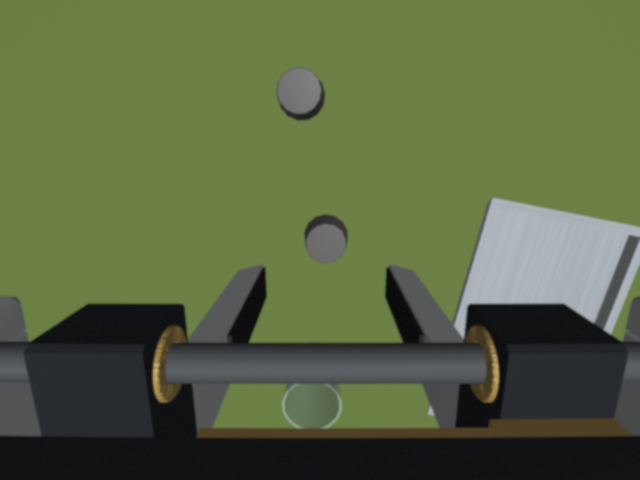

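View pics/t5.png

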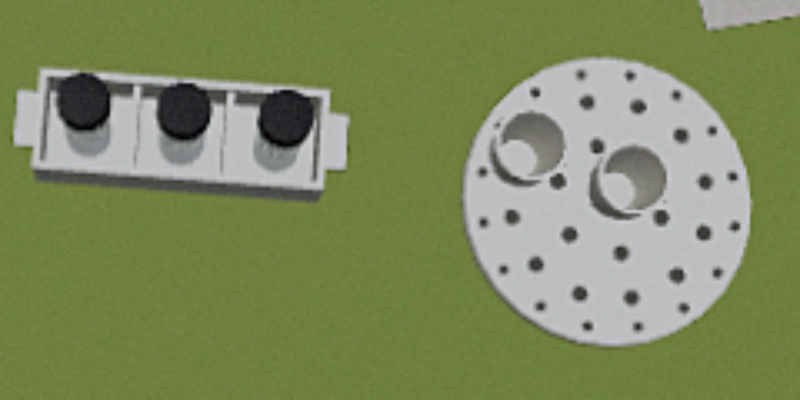

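The stopper tops are at (326,242) and (300,91), as predicted within 2 px. The top view shows the crucible standing beside the undisturbed one. Taking the first stopper.

>>> carry_out --motion '[[[0.005,0,0.1],0],[[0.005,0,0.25],0],[[0.005,0,0.38],0],[[0.005,0,0.45],0],[[0.005,0,0.468],0],[[0.005,0,0.468],0]]'

```text
time_s: 24.55
ee_pos: [0.407, 0.215, 0.0069]
eef_rot: [3.141, 0.0, 2.055]
force: [0.1, -0.7, 0.2]
grip_width: 0.0607
grip_force: 0.0
```

>>> carry_out --motion '[[[0,0,0],0],[[0,0,0],0],[[0,0,0],0],[[0,0,0],0],[[0,0,0],0],[[0,0,-0.08],0],[[0,0,-0.2],0],[[0,0,-0.35],0],[[0,0,-0.5],0],[[0,0,-0.5],0]]' --hand 1

```text
time_s: 25.55
ee_pos: [0.4077, 0.2162, 0.1098]
eef_rot: [3.136, 0.0, 2.057]
force: [-0.1, 1.2, -0.7]
grip_width: 0.0312
grip_force: 14.9
```

```bash
python3 - <<'E'
from h import *
a=(.594,.189)
plan((*a,.1,yaw(*a)),(*a,.008,yaw(*a)))
E
```

```text
t 25.55 pos [0.4077 0.2162 0.1098] rot [3.136 0.    2.057] w 0.0312
(0.594, 0.189, 0.1, np.float64(1.8788491078186729)) [-0.556  0.76   0.054] 0.0283
(0.594, 0.189, 0.008, np.float64(1.8788491078186729)) [-0.555  0.757  0.514] 0.0283
```

>>> carry_out --motion '[[[-0.05,0.07,0],0.003],[[-0.14,0.19,0],0.008],[[-0.23,0.31,0],0.013],[[-0.32,0.43,0],0.018],[[-0.41,0.56,0],0.023],[[-0.49,0.67,0],0.028],[[-0.54,0.735,0.02],0.028],[[-0.556,0.757,0.1],0.028],[[-0.556,0.757,0.2],0.028],[[-0.556,0.757,0.3],0.028],[[-0.556,0.757,0.37],0.028],[[-0.556,0.757,0.37],0.028]]'

```text
time_s: 26.75
ee_pos: [0.5902, 0.1877, 0.0296]
eef_rot: [-3.137, -0.0, 1.881]
force: [-0.0, 0.3, -0.3]
grip_width: 0.0308
grip_force: 14.9
```

```bash
python3 - <<'E'
from h import *
a=(.594,.189)
plan((*a,.012,yaw(*a)))
E
```

```text
t 26.75 pos [0.5902 0.1877 0.0296] rot [-3.137 -0.     1.881] w 0.0308
(0.594, 0.189, 0.012, np.float64(1.8788491078186729)) [0.    0.02  0.088] 0.0004
```

>>> carry_out --motion '[[[0,0.01,0.02],0],[[0,0.02,0.035],0],[[0,0.02,0.05],0],[[0,0.02,0.06],0],[[0,0.02,0.065],0],[[0,0.02,0.065],0]]'

```text
time_s: 27.35
ee_pos: [0.5958, 0.1891, 0.0194]
eef_rot: [-3.142, -0.0, 1.881]
force: [1.5, 0.9, -0.6]
grip_width: 0.0311
grip_force: 14.9
```

>>> carry_out --motion '[[[0,0,0.01],0],[[0,0,0.02],0],[[0,0,0.03],0],[[0,0,0.04],0],[[0,0,0.045],0],[[0,0,0.045],0],[[0,0,0.045],0]]'

```text
time_s: 28.05
ee_pos: [0.5959, 0.1892, 0.0105]
eef_rot: [3.141, 0.0, 1.881]
force: [-0.7, -0.0, 0.1]
grip_width: 0.0314
grip_force: 14.9
```

>>> carry_out --motion '[[[0,0,0.004],0],[[0,0,0.008],0],[[0,0,0.01],0],[[0,0,0.01],0]]'

```text
time_s: 28.45
ee_pos: [0.596, 0.1892, 0.0097]
eef_rot: [3.141, 0.0, 1.881]
force: [-4.8, -2.0, 12.3]
grip_width: 0.031
grip_force: 15.5
```

On the tray floor. Releasing.

>>> carry_out --motion '[[[0,0,-0.006],0],[[0,0,-0.006],0],[[0,0,-0.006],0],[[0,0,-0.006],0],[[0,0,-0.04],0],[[0,0,-0.15],0],[[0,0,-0.3],0],[[0,0,-0.45],0],[[0,0,-0.45],0]]' --hand -0.2

```text
time_s: 29.35
ee_pos: [0.5976, 0.1896, 0.1033]
eef_rot: [3.135, 0.0, 1.881]
force: [-0.6, -0.1, -0.1]
grip_width: 0.0562
grip_force: 0.0
```

```bash
python3 - <<'E'
from h import *
a=(.3435,.297)
plan((.45,.24,.1,2),(*a,.1,yaw(*a)))
E
```

```text
t 29.35 pos [0.5976 0.1896 0.1033] rot [3.135 0.    1.881] w 0.0562
(0.45, 0.24, 0.1, 2) [ 0.465 -0.626  0.012] -0.0189
(0.3435, 0.297, 0.1, np.float64(2.283722106646265)) [ 0.899 -1.046  0.009] -0.0641
```

>>> carry_out --motion '[[[0.08,-0.09,0],-0.005],[[0.22,-0.26,0],-0.016],[[0.36,-0.42,0],-0.026],[[0.5,-0.58,0],-0.036],[[0.64,-0.74,0],-0.046],[[0.77,-0.89,0.01],-0.056],[[0.87,-0.98,0.01],-0.064],[[0.899,-1.0,0.01],-0.064],[[0.899,-1.0,0.01],-0.064]]'

```text
time_s: 30.25
ee_pos: [0.3503, 0.2997, 0.0965]
eef_rot: [3.141, 0.0, 2.283]
force: [1.4, 0.4, -0.4]
grip_width: 0.0562
grip_force: 0.0
```

```bash
python3 - <<'E'
from h import *
a=(.3435,.297)
plan((*a,.1,yaw(*a)),(*a,.006,yaw(*a)))
E
```

```text
t 30.25 pos [0.3503 0.2997 0.0965] rot [3.141 0.    2.283] w 0.0562
(0.3435, 0.297, 0.1, np.float64(2.283722106646265)) [ 0.012 -0.035 -0.017] -0.0001
(0.3435, 0.297, 0.006, np.float64(2.283722106646265)) [ 0.012 -0.035  0.453] -0.0001
```

>>> carry_out --motion '[[[0.01,-0.035,0.0],0],[[0.01,-0.035,0.12],0],[[0.01,-0.035,0.25],0],[[0.01,-0.035,0.36],0],[[0.01,-0.035,0.42],0],[[0.01,-0.035,0.45],0],[[0.01,-0.035,0.45],0]]'

```text
time_s: 30.95
ee_pos: [0.3441, 0.2959, 0.0063]
eef_rot: [-3.141, -0.0, 2.282]
force: [-0.0, -1.2, 0.0]
grip_width: 0.0561
grip_force: 0.0
```

>>> carry_out --motion '[[[0,0,0],0],[[0,0,0],0],[[0,0,0],0],[[0,0,0],0],[[0,0,0],0],[[0,0,-0.08],0],[[0,0,-0.2],0],[[0,0,-0.35],0],[[0,0,-0.5],0],[[0,0,-0.5],0]]' --hand 1

```text
time_s: 31.95
ee_pos: [0.3452, 0.2973, 0.1098]
eef_rot: [3.136, 0.0, 2.283]
force: [-0.3, 1.1, -1.1]
grip_width: 0.0311
grip_force: 14.9
```

```bash
python3 - <<'E'
from h import *
a=(.572,.266)
plan((*a,.1,yaw(*a)),(*a,.03,yaw(*a)))
E
```

```text
t 31.95 pos [0.3452 0.2973 0.1098] rot [3.136 0.    2.283] w 0.0311
(0.572, 0.266, 0.1, np.float64(2.006082748089831)) [-0.859  0.756  0.054] 0.0441
(0.572, 0.266, 0.03, np.float64(2.006082748089831)) [-0.859  0.754  0.404] 0.0441
```

>>> carry_out --motion '[[[-0.06,0.05,0],0.003],[[-0.18,0.158,0],0.009],[[-0.3,0.264,0],0.015],[[-0.42,0.37,0],0.021],[[-0.54,0.475,0],0.027],[[-0.66,0.58,0],0.034],[[-0.77,0.677,0.02],0.04],[[-0.84,0.737,0.02],0.044],[[-0.859,0.754,0.06],0.044],[[-0.859,0.754,0.16],0.044],[[-0.859,0.754,0.25],0.044],[[-0.859,0.754,0.3],0.044]]'

```text
time_s: 33.15
ee_pos: [0.569, 0.2642, 0.0434]
eef_rot: [-3.138, -0.0, 2.007]
force: [0.0, -0.3, -0.5]
grip_width: 0.0311
grip_force: 14.9
```

```bash
python3 - <<'E'
from h import *
a=(.572,.266)
plan((*a,.012,yaw(*a)))
E
```

```text
t 33.15 pos [0.569  0.2642 0.0434] rot [-3.138 -0.     2.007] w 0.0311
(0.572, 0.266, 0.012, np.float64(2.006082748089831)) [0.002 0.018 0.157] 0.0002
```

>>> carry_out --motion '[[[0,0.01,0.03],0],[[0,0.015,0.06],0],[[0,0.015,0.09],0],[[0,0.015,0.11],0],[[0,0.015,0.13],0],[[0,0.015,0.145],0],[[0,0.015,0.155],0],[[0,0.015,0.16],0],[[0,0.015,0.16],0]]'

```text
time_s: 34.05
ee_pos: [0.573, 0.2661, 0.0144]
eef_rot: [3.142, -0.0, 2.007]
force: [0.4, -0.2, -0.1]
grip_width: 0.0312
grip_force: 14.9
```

>>> carry_out --motion '[[[0,0,0.008],0],[[0,0,0.016],0],[[0,0,0.022],0],[[0,0,0.027],0],[[0,0,0.027],0],[[0,0,0.027],0]]'

```text
time_s: 34.65
ee_pos: [0.573, 0.2661, 0.0099]
eef_rot: [3.142, 0.0, 2.007]
force: [-4.2, -2.1, 9.4]
grip_width: 0.0313
grip_force: 15.4
```

>>> carry_out --motion '[[[0,0,-0.006],0],[[0,0,-0.006],0],[[0,0,-0.006],0],[[0,0,-0.006],0],[[0,0,-0.04],0],[[0,0,-0.15],0],[[0,0,-0.35],0],[[0,0,-0.55],0],[[0,-0.2,-0.6],0],[[0,-0.45,-0.6],0],[[0,-0.7,-0.6],0],[[0,-0.9,-0.6],0]]' --hand -0.2

```text
time_s: 35.85
ee_pos: [0.4076, 0.1891, 0.1293]
eef_rot: [3.141, 0.0, 2.007]
force: [0.2, 0.1, 0.8]
grip_width: 0.0564
grip_force: 0.0
```

>>> carry_out --motion '[[[0,0,0],0],[[0,0,0],0],[[0,0,0],0]]'

```text
time_s: 36.15
ee_pos: [0.4109, 0.1905, 0.1296]
eef_rot: [3.14, 0.0, 2.007]
force: [0.3, -0.7, -0.2]
grip_width: 0.0565
grip_force: 0.0
```

```bash
python3 - <<'E'
from h import *
p,d=camera('top');i=camera_info('top');cv2.imwrite('pics/t6.png',cv2.resize(p[130:350,110:510],(800,440)))
for q in ['cell_a','stopper_a','crucible']:
    for r in finder.pinpoint('top',q): print(q,round(r['conf'],2),np.round(at(i,r['location'],{'cell_a':.004,'stopper_a':.003,'crucible':.014}[q])[0,:2],3))
print(ctrl.get_obs()['time_s'])
E
```

```text
cell_a 0.86 [ 0.633 -0.058]
cell_a 0.78 [0.638 0.042]
stopper_a 0.81 [0.577 0.269]
stopper_a 0.53 [0.593 0.187]
crucible 0.94 [ 0.63  -0.198]
crucible 0.72 [ 0.633 -0.009]
36.35
```

View pics/t6.png

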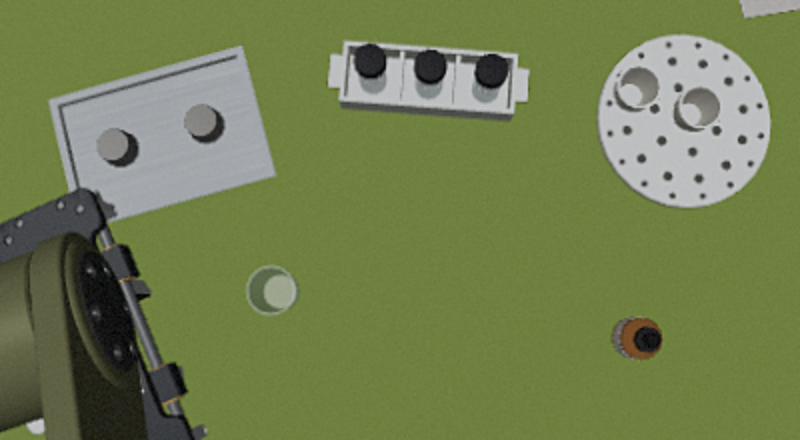

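The picture shows both stoppers upright in the tray at (117,147) and (202,122). The three cells stand in the rack, and the two crucibles are on the plate. All positions are within tolerance, so I'm handing in.

```bash
python3 -c "
from station import ctrl
print(ctrl.hand_in())"
```

```text
the job is handed in; nothing more can be done
None
```

I put both cells in the rack's end bays, both stoppers wide end down in the tray, and the crucible on the plate beside the kept one. The job is handed in at about 36 s of the 109 s; the hand-in gave no verdict, but the last top picture shows every piece upright and in place.

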